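# Poise the pipette over the tissue section

## Task

Lift the slim pipette, the one with the tip fitted, up off its hook on the pipette stand, carry it upright over the staining dishes, and bring its tip over the slide in the staining tray that bears the single round tissue section. Finish still holding it there, upright and motionless, the tip centred over the section and within about a centimetre above the slide, touching neither slide nor tray. Do not let the pipette touch the dishes, slides or tray on the way, and do not disturb the other pipette, the bottle or the tip rack.

Things in the scene. Friction and masses are not known exactly. Their poses are not given: they have to be found in the camera images.
- pipette: The pipette to use: slim, 213 mm long, 65 g (varies), hangs upright at one of the stand's two end places. Origin: the very end of its tip (lowest point); z runs up along it; +x points to the stand. Tapered white tip and grey nozzle up to 108 mm, straight square white handle 26 by 26 mm (flat sides, rounded edges) from 108 to 195 mm, plunger 15 mm in diameter up to 213 mm.
- handle (a point): Good grasp point on the slim pipette: on its axis, 172 mm above the end of its tip. Grasp from above with the fingers closing along the pipette's y axis (along the stand's rail); free from above and from -x.
- hook (a point): Underside of the slim pipette's finger hook, where it sits on the rail: 30 mm to +x of the axis, 183 mm above the tip. The hook is 12 mm wide, reaches 41 mm from the axis, arm 6 mm thick, its end turned down 12 mm behind the rail: raise the pipette at least 25 mm straight up, then draw it 60 mm or more to the stand's open -x side before going sideways past the other pipette.
- pipette_big: Bystander: thicker pipette without a tip, handle 36 mm in diameter, 202 mm long, 95 g, hanging at the other end place of the same stand 110 mm away. Origin at the end of its nozzle, z up, x to the stand. Leave it hanging.
- stand: White pipette stand, fixed, 200 mm wide (y), 150 mm deep, 232 mm high. Its open side (-x) faces the robot. Origin on the table. Hanging places at y = -55, 0, +55 mm with the pipette axis at x = 0; the middle one is empty. A 10 mm rest bar at x = 18 mm, 163 mm high, lies behind the handles; side plates at y = +-98 mm, x = 14 to 54 mm. A hung slim tip is 45 mm above the table.
- rail (a point): Middle of the stand's hang rail, on its top, 228 mm above the table and at x = +30 mm of the stand. The rail is a 10 mm steel bar along the stand's y, with pairs of black 18 mm collars that keep each hook in place (2 mm sideways play).
- tray: Slide staining tray, white, fixed, open on top, 130 mm (x) by 260 mm (y), walls 30 mm high. Origin on the table under its middle. Three slides lie side by side across two rails in it, their long sides along the tray's x.
- slide_round: The slide to work on: glass, 76 mm (x) by 26 mm (y) by 1.5 mm, fixed, paper-white label at its -x end, one round purple tissue section 17 mm in diameter. Origin at the centre of its underside, 18 mm above the table.
- section (a point): Centre of the round tissue section, on the slide's top face: 10 mm towards +x from the slide's middle, about 19.5 mm above the table.
- slide_strips_a: Another slide of the same size and colour, bearing two narrow strips of tissue. Not this one.
- slide_strips_b: Another slide of the same size and colour, bearing two narrow strips of tissue. Not this one.
- dish_row: Row of four square white staining dishes in a steel carrier, three with grey lids and knobs, fixed, standing between stand and tray: 330 mm (x) by 92 mm (y), 94 mm high over the knobs. Origin on the table under its middle.
- bottle: Bystander: amber reagent bottle, 44 mm in diameter, 85 mm high, origin at its underside.
- tip_rack: Bystander: grey rack of pipette tips, 85 by 120 mm, 56 mm high, origin at its underside.
Things that resemble listed ones, but are neither listed nor needed, are in the scene too. Leave any red or yellow look-alike of the pipette alone. What is shaped like the stand but blue is not meant.

How it is judged:
On the way:
1. the slim pipette is held by the gripper, lifted clear off the stand's hook rail (height (world z) of pipette above 0.07 m and contact force between the fingers and pipette above 1 N and contact force between pipette and stand below 0.05 N), for 0.2 s.
At the end, for the whole second after the job is handed in: The gripper holds the slim pipette still and upright (8.5 degrees), tip within 6 mm sideways of the round section's centre and 1.5 to 15 mm above the slide, clear of slide, tray, dishes and stand; the other pipette still hangs, bottle and tip rack within 20 mm of their start (horizontal distance between pipette and section below 0.006 m and z of pipette in the frame of section between 0.0015 and 0.015 m and angle between each of pipette, pipette_big's own z axis and vertical below 0.15 rad and contact force between the fingers and pipette above 1 N and linear speed of pipette below 0.02 m/s and contact force between pipette and slide_round below 0.05 N and contact force between pipette and tray below 0.05 N and contact force between pipette and dish_row below 0.05 N and contact force between pipette and stand below 0.05 N and distance of each of pipette_big, bottle, tip_rack from where it was at the start of the episode below 0.02 m); the arm keeps its last pose, push and grip.
It fails at once if the pipette touches a slide, the tray or the staining dishes (contact force between pipette and slide_round above 0.2 N or contact force between pipette and slide_strips_a above 0.2 N or contact force between pipette and slide_strips_b above 0.2 N or contact force between pipette and tray above 0.2 N or contact force between pipette and dish_row above 0.2 N).
It fails at once if the pipette is tipped more than about 35 degrees from upright (angle between pipette's own z axis and vertical above 0.6 rad).
It fails at once if the other pipette is knocked off its place, or the bottle or tip rack is pushed more than 20 mm (distance of any of pipette_big, bottle, tip_rack from where it was at the start of the episode above 0.02 m).
It also fails if it takes over 53 s, if anything falls off the work surface, if the arm or the gripper's body presses on something with over 40 N, if the wrist force passes 120 N, or if a joint passes its speed limit or range.

## Robot

A 7-joint arm with a two-finger parallel gripper is mounted at the origin on the work surface. World frame = base frame: x ahead of the robot, y to its left, z up, the work surface at z = 0. Lengths are in m, angles in rad, forces in N, time in s.
With the tool pointing down it reaches from about 0.4 to 0.875 m from the base axis. Payload 19.3 kg.
Tool frame: the origin (TCP) lies midway between the tips of the shut fingers; the grasp point (between the pads) lies 19 mm behind it; z points along the fingers, y is the line along which they close (so a half turn about z gives the same grasp; the last joint's range is limited). The gripper opens to 85 mm and grips with 20 to 120 N. Pads are 22 mm wide; open, the fingers measure 114 mm over their backs; the gripper's body (76 mm by 85 mm) begins 54 mm behind the grasp point. The pads swing forward as they close: fully open they stand 13 mm farther back than shut.
Start: joints at [-0.07, 0.521, -0.036, 1.599, 0.021, 1.021, -0.113], TCP at [0.625, -0, 0.231] pointing down, gripper open.
Joint ranges: [-2.91, 2.91], [-0.3, 2.13], [-1.5, 1.42], [0.17, 2.43], [-1.26, 4.41], [0.16, 1.93], [-2.52, 2.52]. Speed limits (rad/s): [1.89, 1.89, 2.39, 2.39, 3.01, 3.01, 3.01].

## Interface

Orientations are given as [roll, pitch, yaw] about the fixed x, y, z axes, in that order (R = Rz(yaw) Ry(pitch) Rx(roll)).
In Python, from workcell import * gives the robot as it stands.
- The arm moves only by the shell command python3 -m creep 'ROWS' [FORCE]. ROWS is JSON, a list that holds one entry, the list of rows, each a list of 7 numbers: the closure, from -1 (fully open) to 1 (shut), then the shift along the tool's x, y, z in m, then the turn, a rotation vector about the tool's x, y, z in degrees. A call has 1 to 10 rows; each row shifts and turns the commanded pose from where the row before left it, along the tool's axes as they then stand; what a row does not reach is not made up. A row lasts 1/10 s, in which the tool goes at most 50 mm and 8.59 degrees, less where a joint would pass 70% of its speed; a pose out of reach is approached as far as the arm can. A call is refused whole if a number of a shift passes 0.05 or a number of a turn 8.59, either way. A call with a gripper value outside its range is refused whole. The fingers move at their own pace and stop on an object; FORCE is the grip in N (left out, the last holds). Time passes only in rows, so rows that do not move let the fingers close. It gives the time, the measured TCP pose, the force, the opening and the grip force at its end, in the units of the state.
- observe(): the state, without advancing time (a new reading comes with each control period).
- grab_frame(name): name is "scene" or "side" or "wrist"; returns a dict with "image" (384x512x3 uint8, red, green, blue), "range_z" (384x512 float32, m along the optical axis (not along the pixel's ray), 0 where there is no reading), "fx", "fy", "cx", "cy" (pixels), "R" (3x3) and "t" (3): a world point X has camera coordinates R X + t; the wrist camera has in their place "T_tool_cam" (4x4, takes a point from camera to tool coordinates, whose origin is the TCP and whose axes are the flange's). Camera axes: x right, y down, z forward; pixel columns grow to the right and rows downward; lengths in m; the calibration is good to about 2 mm. A picture is of the moment at which its call begins: read the wrist's pose just before it.
- job_done(): hands the job in; it is judged then, once.
Trained networks look in a picture, given as the dict that the camera call returned (one of the last four; its "shot" number tells which), for a name from the list of things; names that differ only in an ending like _2 or _b are one class to them, and where a whole thing is asked for, a point or a joint stands for the part that bears it (a point fixed in the world has none). Each returns a list of dicts, best first, with "confidence" (0 to 1); they miss things now and then, are a little off and sometimes report something else, mostly with a low value. They report only what shows in the picture. A call takes as long as a camera call. They do not tell look-alikes from the thing itself.
- find_in(picture, thing): "extent" ([centre column, centre row, width, height] in pixels, round what is visible of it).
- outline_of(picture, thing): "region" (384x512 bool, what is visible of it) and "extent" ([centre column, centre row, width, height] in pixels, round what is visible of it).
- tip_of(picture, thing): "position" ([column, row] in pixels: a listed point, or the origin of a listed thing).
The state is a dict: "clock": time; "qpos": joint angles; "qd": joint speeds; "joint_efforts": joint torques, N m; "position": TCP position; "tool_rot": TCP orientation; "force": force on the tool from outside, world axes, zero at the start; "moment": the same for the moment, N m; "grip_width": finger opening in m; "finger_force": force on a finger pad.
Only numpy, scipy, OpenCV 4.12 (cv2) and the standard library are available. Lean on these libraries where they do the work, as an engineer would, in place of code of your own. Each camera call takes 0.05 s, during which the arm holds its last target. There are 200 camera calls.

## Working session

There is one attempt and no reset: what is moved stays moved. The work goes in short steps, Python scripts to look and compute and a shell command to move; the robot and the scene stay as the last step left them, time stands still between calls to the robot, and variables do not carry over. Pictures are saved under pics/ and viewed, at most 10 in all, crops included, and the job is handed in when it is done.

```bash
mkdir -p pics
cat > h.py <<'E'
from workcell import *
import numpy as np, cv2
def w(f,u,v,z=None):
    R=np.array(f["R"]);t=np.array(f["t"])
    d=np.array([(u-f["cx"])/f["fx"],(v-f["cy"])/f["fy"],1.])
    if z is None:
        p=f["range_z"][max(0,int(v)-1):int(v)+2,max(0,int(u)-1):int(u)+2]; p=p[p>0]
        return R.T@(d*np.median(p)-t) if len(p) else None
    o=-R.T@t; r=R.T@d
    return o+r*(z-o[2])/r[2]
E
python3 - <<'E'
from h import *
np.set_printoptions(precision=3,suppress=True)
s=observe(); print(s["clock"],s["position"],s["tool_rot"])
ims=[]
for c in ["scene","side"]:
    f=grab_frame(c); ims.append(f["image"])
    for n in ["pipette","handle","hook","pipette_big","stand","rail","tray","slide_round","section","dish_row","bottle","tip_rack"]:
        for d in tip_of(f,n)[:3]:
            u,v=d["position"]; print(c,n,np.round([u,v,d["confidence"]],2), w(f,u,v))
    cv2.imwrite(f"pics/{c}.png",cv2.resize(f["image"][:,:,::-1],(800,600),interpolation=cv2.INTER_CUBIC))
E
```

```text
0.0 [ 0.625 -0.     0.231] [-3.14   0.     1.571]
scene pipette [276.3  382.8    0.73] [ 0.834 -0.363 -0.   ]
scene pipette [216.3  268.6    0.57] [ 0.541 -0.186  0.021]
scene pipette [302.9  192.6    0.44] [0.555 0.261 0.009]
scene handle [226.5  164.4    0.81] [0.256 0.241 0.025]
scene handle [289.1  315.7    0.68] [ 0.779 -0.217  0.026]
scene handle [256.6  220.9    0.64] [0.536 0.011 0.047]
scene hook [228.6  169.8    0.63] [0.264 0.24  0.005]
scene hook [279.2  311.4    0.58] [ 0.744 -0.202  0.003]
scene hook [313.6  145.9    0.45] [0.606 0.201 0.23 ]
scene pipette_big [213.6  271.2    0.49] [ 0.533 -0.189  0.009]
scene stand [302.6  192.5    0.77] [0.555 0.261 0.009]
scene stand [235.3  253.8    0.44] [ 0.549 -0.113  0.02 ]
scene rail [315.6  137.4    0.94] [0.587 0.251 0.23 ]
scene rail [121.   177.9    0.82] [ 0.275 -0.227  0.229]
scene tray [212.8  270.9    0.76] [ 0.532 -0.191  0.011]
scene slide_round [236.6  253.8    0.68] [ 0.553 -0.112  0.022]
scene section [237.5  256.4    0.57] [ 0.56  -0.118  0.021]
scene dish_row [257.4  220.     0.57] [0.538 0.012 0.051]
scene bott
[... 646 characters left out ...]
67] [0.538 0.302 0.078]
side stand [236.   191.8    0.83] [0.538 0.24  0.007]
side stand [174.1  279.     0.76] [ 0.252 -0.236  0.01 ]
side rail [245.  139.8   0.8] [ 0.694  0.796 -0.002]
side rail [179.1  223.6    0.65] [ 0.286 -0.242  0.223]
side rail [294.5  207.6    0.21] [0.752 0.079 0.002]
side tray [256.6  258.2    0.92] [ 0.528 -0.189  0.004]
side slide_round [253.3  237.4    0.46] [ 0.537 -0.097  0.02 ]
side section [259.9 237.3   0.5] [ 0.561 -0.101  0.02 ]
side dish_row [235.4 216.4   0.7] [0.492 0.009 0.044]
side dish_row [294.4  206.9    0.63] [0.75  0.076 0.008]
side bottle [294.6  209.     0.69] [ 0.75   0.074 -0.001]
side tip_rack [315.5  224.6    0.77] [ 0.77  -0.099  0.043]
```

View pics/scene.png

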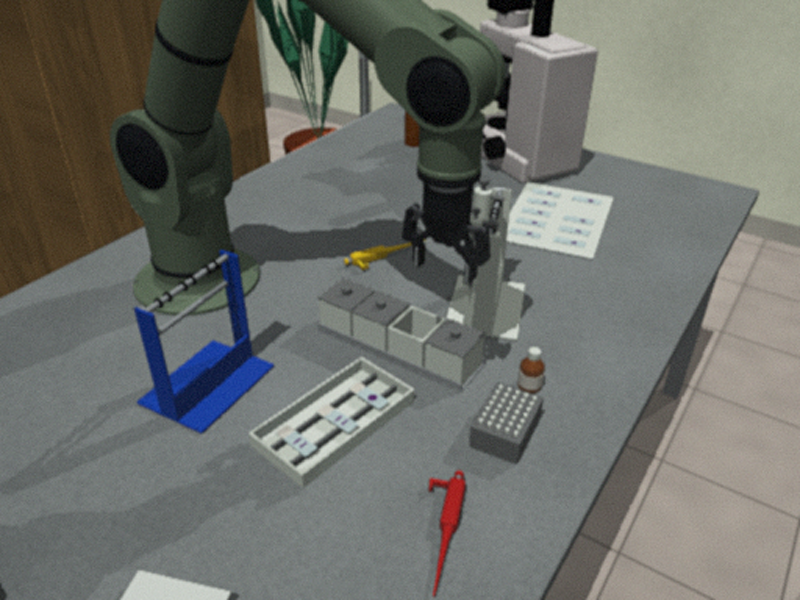

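View pics/side.png

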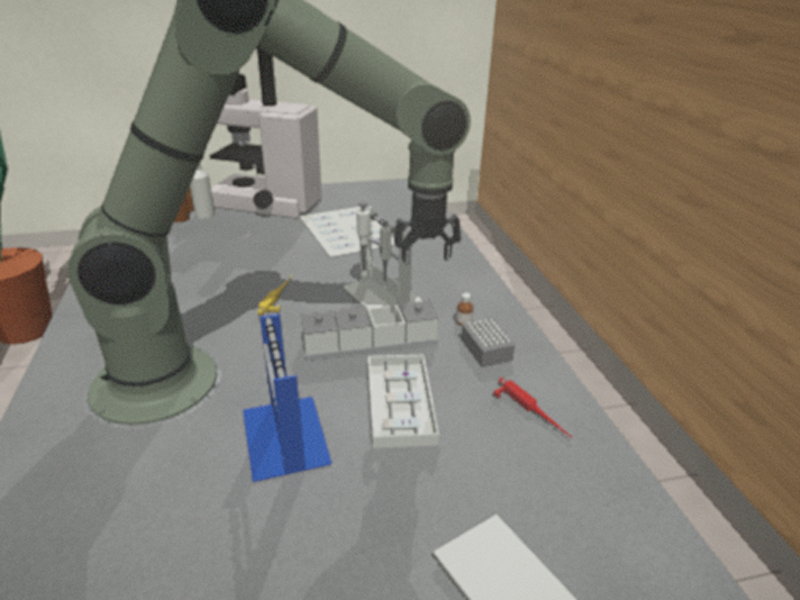

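The white stand is behind the gripper (scene crop ~(490,260)). The slim pipette is the nearer one in the side view (~(386,245)), and the thick one is at (365,225). The red and yellow look-alikes lie on the table, and the blue stand is empty. The round section is on the slide nearest the dishes (scene (372,398)). Next I'll enlarge the stand and get a point cloud of it.

Run:
```python
from h import *
np.set_printoptions(precision=3,suppress=True)
fs={c:grab_frame(c) for c in ["scene","side","wrist"]}
a=fs["side"]["image"][115:215,205:305,::-1]; b=fs["scene"]["image"][105:225,270:390,::-1]
cv2.imwrite("pics/c1.png",np.hstack([cv2.resize(a,(400,400),interpolation=2),cv2.resize(b,(400,400),interpolation=2)]))
cv2.imwrite("pics/w1.png",fs["wrist"]["image"][:,:,::-1])
print(fs["wrist"]["T_tool_cam"])
for c in ["scene","side"]:
    f=fs[c];R,t=np.array(f["R"]),np.array(f["t"])
    v,u=np.mgrid[:384,:512];z=f["range_z"]
    P=np.stack([(u-f["cx"])/f["fx"]*z,(v-f["cy"])/f["fy"]*z,z],-1)[z>0]
    X=(P-t)@R
    for lo,hi in [(.242,.275),(.22,.235),(.20,.22),(.16,.2)]:
        m=(X[:,2]>lo)&(X[:,2]<hi)&(X[:,1]>.12)&(X[:,1]<.42)&(X[:,0]>.45)&(X[:,0]<.7)
        Y=X[m]; print(c,lo,len(Y)); print(Y[np.argsort(Y[:,1])][::max(1,len(Y)//12)])
```

```text
[[ 0.001 -0.95  -0.311  0.079]
 [ 1.     0.001  0.001 -0.   ]
 [-0.001 -0.311  0.95  -0.142]
 [ 0.     0.     0.     1.   ]]
scene 0.242 132
[[0.572 0.192 0.243]
 [0.578 0.197 0.259]
 [0.573 0.2   0.262]
 [0.566 0.203 0.243]
 [0.539 0.29  0.245]
 [0.547 0.294 0.245]
 [0.535 0.297 0.248]
 [0.542 0.299 0.272]
 [0.551 0.301 0.244]
 [0.522 0.303 0.248]
 [0.527 0.306 0.248]
 [0.539 0.309 0.247]]
scene 0.22 260
[[0.621 0.17  0.226]
 [0.627 0.177 0.222]
 [0.587 0.197 0.232]
 [0.585 0.211 0.235]
 [0.578 0.252 0.224]
 [0.578 0.271 0.233]
 [0.532 0.287 0.226]
 [0.537 0.291 0.223]
 [0.566 0.301 0.231]
 [0.558 0.31  0.231]
 [0.549 0.347 0.231]
 [0.553 0.356 0.221]
 [0.56  0.361 0.232]]
scene 0.2 121
[[0.627 0.172 0.214]
 [0.622 0.175 0.218]
 [0.634 0.177 0.217]
 [0.631 0.179 0.212]
 [0.57  0.187 0.215]
 [0.54  0.286 0.216]
 [0.542 0.29  0.211]
 [0.541 0.293 0.206]
 [0.548 0.299 0.216]
 [0.55  0.308 0.205]
 [0.561 0.358 0.205]
 [0.558 0.361 0.214]
 [0.563 0.365 0.217]]
scene 0.16 199
[[0.612 0.167 0.168]
 [0.619 0.172 0.161]
 [0.617 0.174 0.176]
 [0.619 0.176 0.172]
 [0.633 0.177 0.19 ]
 [0.631 0
[... 609 characters left out ...]
 [0.545 0.292 0.231]
 [0.524 0.295 0.227]
 [0.551 0.302 0.231]
 [0.518 0.308 0.231]
 [0.558 0.316 0.224]
 [0.558 0.363 0.228]]
side 0.2 76
[[0.605 0.165 0.2  ]
 [0.566 0.19  0.214]
 [0.583 0.192 0.211]
 [0.575 0.194 0.207]
 [0.588 0.198 0.217]
 [0.561 0.205 0.207]
 [0.527 0.285 0.204]
 [0.54  0.289 0.206]
 [0.536 0.292 0.21 ]
 [0.532 0.293 0.2  ]
 [0.524 0.294 0.219]
 [0.546 0.297 0.206]
 [0.518 0.31  0.207]]
side 0.16 202
[[0.605 0.163 0.192]
 [0.633 0.175 0.175]
 [0.638 0.181 0.176]
 [0.566 0.19  0.183]
 [0.6   0.192 0.165]
 [0.583 0.194 0.197]
 [0.58  0.197 0.187]
 [0.589 0.202 0.183]
 [0.535 0.286 0.189]
 [0.557 0.29  0.172]
 [0.545 0.294 0.185]
 [0.528 0.298 0.171]
 [0.518 0.312 0.197]]
```

View pics/c1.png

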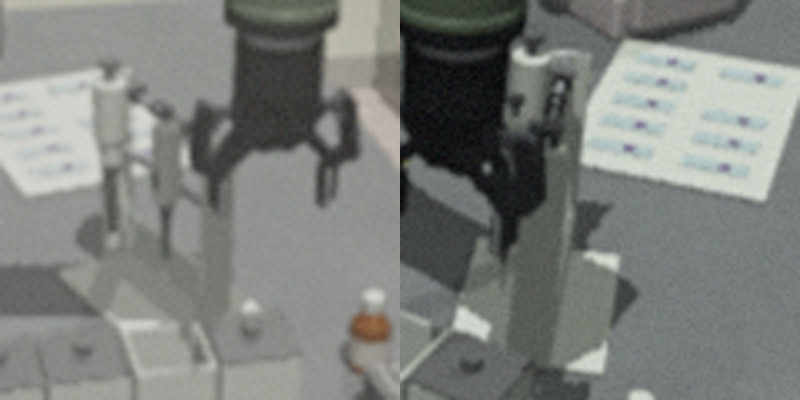

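View pics/w1.png

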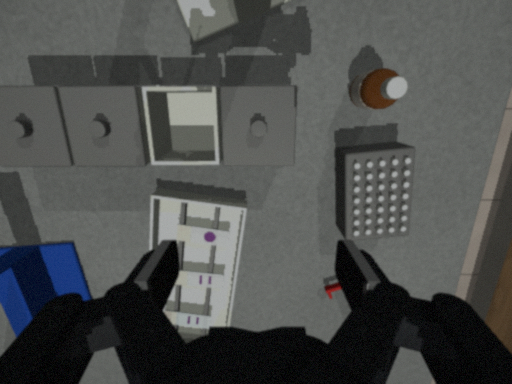

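The wrist view shows the tray with the round section at (210,237) on the slide nearest the dishes. The crop confirms that the slim white tipped pipette is near (0.575, 0.200) and the thick one near (0.535, 0.300), so the stand yaw is about 20°. I'll go above it and turn the tool about 70°.

```bash
python3 -m creep '[[[-1,0,0,-0.04,0,0,0],[-1,0.02,0,-0.04,0,0,0],[-1,0.04,-0.01,-0.03,0,0,0],[-1,0.04,-0.015,-0.01,0,0,0],[-1,0.03,-0.015,0,0,0,0],[-1,0,0,0,0,0,8.5],[-1,0,0,0,0,0,8.5],[-1,0,0,0,0,0,8.5],[-1,0,0,0,0,0,8.5],[-1,0,0,0,0,0,8.5]]]' 40
python3 -m creep '[[[-0.5,0,0,0,0,0,8.5],[-0.5,0,0,0,0,0,8.5],[-0.5,0,0,0,0,0,8.5],[-0.2,0,0,0,0,0,2],[-0.2,0,0,0,0,0,0],[-0.2,0,0,0,0,0,0]]]'
cat >> h.py <<'E'
from scipy.spatial.transform import Rotation as Ro
def wf(f,s):
    T=np.eye(4);T[:3,:3]=Ro.from_euler("xyz",s["tool_rot"]).as_matrix();T[:3,3]=s["position"]
    M=np.linalg.inv(T@np.array(f["T_tool_cam"]));f["R"]=M[:3,:3];f["t"]=M[:3,3];return f
def cloud(f):
    R,t=np.array(f["R"]),np.array(f["t"]);v,u=np.mgrid[:384,:512];z=f["range_z"]
    P=np.stack([(u-f["cx"])/f["fx"]*z,(v-f["cy"])/f["fy"]*z,z],-1)
    X=(P-t)@R; X[z<=0]=np.nan; return X
E
python3 - <<'E'
from h import *
np.set_printoptions(precision=3,suppress=True)
s=observe();f=wf(grab_frame("wrist"),s);print(s["clock"],s["position"],s["tool_rot"],s["grip_width"])
cv2.imwrite("pics/w2.png",f["image"][:,:,::-1])
for n in ["handle","rail","pipette_big","pipette"]:
    for d in tip_of(f,n)[:2]:
        u,v=d["position"]; print(n,np.round([u,v,d["confidence"]],2), w(f,u,v))
for n in ["scene","side"]:
    g=grab_frame(n); X=cloud(g).reshape(-1,3)
    for nm,c in [("slim",(.573,.2)),("big",(.535,.299))]:
        m=(abs(X[:,0]-c[0])<.03)&(abs(X[:,1]-c[1])<.03)&(X[:,2]>.247)&(X[:,2]<.28); print(n,nm,m.sum(),X[m].mean(0),X[m].min(0),X[m].max(0))
E
```

```text
clock: 2.45
position: [0.5852, 0.1292, 0.3507]
tool_rot: [-3.142, 0.0, 0.823]
force: [0.4, -0.7, -0.2]
grip_width: 0.0854
finger_force: 0.0
clock: 3.05
position: [0.5852, 0.1293, 0.3507]
tool_rot: [-3.142, 0.0, 0.351]
force: [-0.1, -0.0, -0.3]
grip_width: 0.0515
finger_force: 0.0
3.05 [0.585 0.129 0.351] [-3.142  0.     0.351] 0.05152663082566268
handle [140.5  274.9    0.89] [0.264 0.26  0.025]
handle [482.4  104.7    0.68] [ 0.78  -0.194  0.026]
rail [122.6  139.4    0.72] [0.581 0.265 0.227]
pipette_big [139.3  144.2    0.89] [0.58  0.251 0.221]
pipette [213.   140.4    0.97] [0.61  0.183 0.225]
pipette [ 75.6  218.3    0.79] [0.337 0.408 0.013]
scene slim 23 [0.574 0.2   0.257] [0.567 0.194 0.248] [0.58  0.21  0.262]
scene big 67 [0.535 0.302 0.259] [0.521 0.289 0.247] [0.548 0.318 0.274]
side slim 11 [0.574 0.2   0.256] [0.568 0.195 0.247] [0.58  0.206 0.26 ]
side big 28 [0.535 0.3   0.261] [0.526 0.287 0.247] [0.546 0.312 0.272]
```

View pics/w2.png

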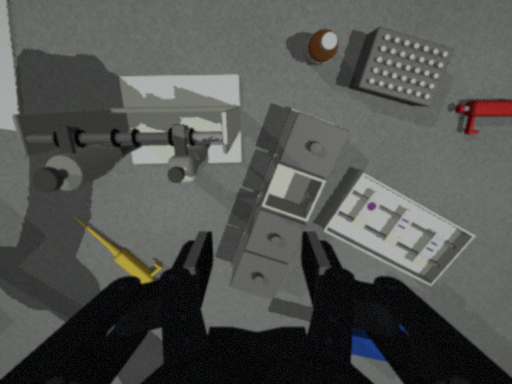

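The wrist view shows the stand square to the image, so the yaw is right. The slim pipette's plunger is at (177,174), the thick one's at (48,179), and the rail at row 138.

Run:
```python
from h import *
np.set_printoptions(precision=4,suppress=True)
s=observe();f=wf(grab_frame("wrist"),s)
X=cloud(f)
P=X[160:190,160:195].reshape(-1,3);m=P[:,2]>.25;q=P[m];print(m.sum(),q.mean(0),q.min(0),q.max(0))
print("px",w(f,177,173,.258))
# rail direction
r=X[130:148,20:230].reshape(-1,3);r=r[(r[:,2]>.222)&(r[:,2]<.234)];a,b=np.polyfit(r[:,1],r[:,0],1);print("yaw",np.degrees(-np.arctan(a)))
R=Ro.from_euler("xyz",s["tool_rot"]).as_matrix()
print("delta tool",R.T@(np.array([.574,.200,.198])-s["position"]), "px",R.T@(w(f,177,173,.258)-s["position"]))
```

```text
230 [0.5753 0.2025 0.2563] [0.5669 0.1957 0.2502] [0.5817 0.2102 0.2586]
px [0.5776 0.2011 0.258 ]
yaw 20.48614046457204
delta tool [ 0.0137 -0.0704  0.1527] px [ 0.0174 -0.0702  0.0927]
```

```bash
python3 -m creep '[[[-0.2,0.007,-0.035,0.01,0,0,0],[-0.2,0.007,-0.036,0.01,0,0,0],[-0.2,0,0,0.02,0,0,0],[-0.2,0,0,0.02,0,0,0],[-0.2,0,0,0.02,0,0,0],[-0.2,0,0,0,0,0,0]]]' 40
python3 - <<'E'
from h import *
np.set_printoptions(precision=4,suppress=True)
s=observe();f=wf(grab_frame("wrist"),s)
R=Ro.from_euler("xyz",s["tool_rot"]).as_matrix()
X=cloud(f);T=(X-s["position"])@R
m=(X[...,2]>.25)&(abs(T[...,1])<.02)&(abs(T[...,0])<.04)&(X[...,2]<.265)
print(s["position"],m.sum(),T[m].mean(0),T[m].min(0),T[m].max(0))
cv2.imwrite("pics/w3.png",f["image"][:,:,::-1])
E
```

```text
clock: 4.05
position: [0.5731, 0.2004, 0.2685]
tool_rot: [3.141, 0.004, 0.349]
force: [0.2, 0.6, 0.1]
grip_width: 0.0512
finger_force: 0.0
[0.5731 0.2004 0.2685] 447 [ 0.0035 -0.002   0.0123] [-0.0048 -0.0092  0.0101] [0.0097 0.0054 0.0185]
```

View pics/w3.png

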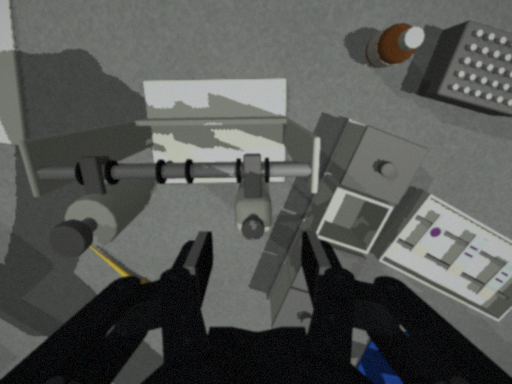

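The plunger shows at (252,227), between the fingers and 2–3 mm off centre. I'll descend and grip.

```bash
python3 -m creep '[[[-0.2,0.002,-0.002,0.01,0,0,0],[-0.2,0,0,0.02,0,0,0],[-0.2,0,0,0.02,0,0,0],[-0.2,0,0,0.02,0,0,0],[-0.2,0,0,0,0,0,0]]]' 40
python3 -m creep '[[[0.2,0,0,0,0,0,0],[0.4,0,0,0,0,0,0],[1,0,0,0,0,0,0],[1,0,0,0,0,0,0],[1,0,0,0,0,0,0],[1,0,0,0,0,0,0],[1,0,0,0,0,0,0]]]' 40
```

```text
clock: 4.6
position: [0.5745, 0.2032, 0.199]
tool_rot: [3.141, 0.003, 0.349]
force: [-0.3, 0.2, 0.6]
grip_width: 0.0513
finger_force: 0.0
clock: 5.3
position: [0.5759, 0.2035, 0.2019]
tool_rot: [-3.141, -0.002, 0.349]
force: [-1.2, -0.3, 7.3]
grip_width: 0.0261
finger_force: 40.0
```

```bash
python3 -m creep '[[[1,0,0,-0.01,0,0,0],[1,0,0,-0.015,0,0,0],[1,0,0,-0.02,0,0,0],[1,0,0,-0.02,0,0,0],[1,0,0,-0.02,0,0,0],[1,0,0,-0.015,0,0,0],[1,0,0,0,0,0,0],[1,0,0,0,0,0,0]]]' 60
python3 - <<'E'
from h import *
f=grab_frame("side");g=grab_frame("scene")
a=f["image"][85:215,190:320,::-1]; b=g["image"][65:225,240:400,::-1]
cv2.imwrite("pics/c2.png",np.hstack([cv2.resize(a,(400,400),interpolation=2),cv2.resize(b,(400,400),interpolation=2)]))
E
```

```text
clock: 6.1
position: [0.5752, 0.2032, 0.3008]
tool_rot: [-3.141, -0.0, 0.349]
force: [-0.7, 0.4, -0.6]
grip_width: 0.0252
finger_force: 58.9
```

View pics/c2.png

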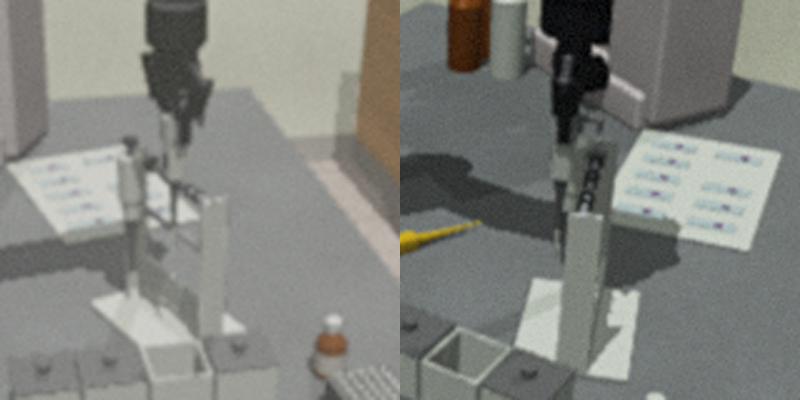

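The pipette is lifted clear and upright, and the thick one still hangs. I'll draw it back, then carry it over.

```bash
python3 -m creep '[[[1,-0.02,0,0,0,0,0],[1,-0.03,0,0,0,0,0],[1,-0.03,0,0,0,0,0],[1,0,0,0,0,0,0]]]'
python3 -m creep '[[[1,-0.003,0.02,0,0,0,0],[1,-0.006,0.04,0,0,0,0],[1,-0.006,0.04,0,0,0,0],[1,-0.006,0.045,0,0,0,0],[1,-0.006,0.045,0,0,0,0],[1,-0.006,0.04,0,0,0,0],[1,-0.006,0.04,0,0,0,0],[1,-0.003,0.02,0,0,0,0],[1,0,0,0,0,0,0],[1,0,0,0,0,0,0]]]'
python3 - <<'E'
from h import *
np.set_printoptions(precision=4,suppress=True)
s=observe();print(s["position"])
for c in ["wrist","scene","side"]:
    f=grab_frame(c)
    if c=="wrist": wf(f,s)
    for n in ["section","slide_round"]:
        for d in tip_of(f,n)[:2]: print(c,n,d["position"],d["confidence"],w(f,*d["position"],.0195))
    for d in tip_of(f,"pipette")[:3]: print(c,"tip",d["position"],d["confidence"],w(f,*d["position"],.148))
    # purple blob
    hsv=cv2.cvtColor(f["image"],cv2.COLOR_RGB2HSV).astype(int);m=((hsv[...,0]>130)&(hsv[...,0]<165)&(hsv[...,1]>90)).astype(np.uint8)
    k,l,st,ce=cv2.connectedComponentsWithStats(m)
    for i in range(1,k):
        if st[i,4]>6: print("  purple",st[i,4],ce[i],w(f,*ce[i],.0195))
    im=f["image"][:,:,::-1]
    if c!="wrist":
        im=im[110:290,150:330]
    globals()[c]=cv2.resize(im,(400,400 if c!="wrist" else 300),interpolation=2)
cv2.imwrite("pics/c3.png",np.hstack([scene,side]));cv2.imwrite("pics/w4.png",wrist)
E
```

```text
clock: 6.6
position: [0.4975, 0.1747, 0.3005]
tool_rot: [-3.141, 0.002, 0.349]
force: [1.0, -0.2, 0.1]
grip_width: 0.0251
finger_force: 58.9
clock: 7.6
position: [0.5598, -0.1109, 0.3]
tool_rot: [-3.141, 0.001, 0.348]
force: [-0.9, 0.7, -0.7]
grip_width: 0.0252
finger_force: 59.0
[ 0.5598 -0.1109  0.3   ]
wrist section [256.4, 156.5] 0.92 [ 0.5545 -0.113   0.0195]
wrist slide_round [251.4, 159.6] 0.93 [ 0.5472 -0.1073  0.0195]
wrist tip [498.4, 26.9] 0.84 [ 0.775  -0.2777  0.148 ]
wrist tip [257.7, 172.0] 0.79 [ 0.5631 -0.1116  0.148 ]
  purple 53 [255.2075 154.717 ] [ 0.5566 -0.1102  0.0195]
  purple 8 [170.125 291.   ] [ 0.2609 -0.0488  0.0195]
  purple 8 [335.5 290. ] [ 0.3685 -0.3373  0.0195]
  purple 7 [393.5714 313.5714] [ 0.3573 -0.4654  0.0195]
  purple 7 [398.5714 315.4286] [ 0.3567 -0.4766  0.0195]
  purple 9 [402.1111 325.8889] [ 0.3366 -0.4957  0.0195]
  purple 7 [109.7143 325.5714] [0.1413 0.0421 0.0195]
  purple 8 [443.25  340.375] [ 0.3325 -0.5912  0.0195]
  purple 7 [ 63.8571 344.    ] [0.0631 0.1201 0.0195]
  purple 7 [253.5714 345.7143] [ 0.1896 -0.2397  0.0195]
  p
[... 254 characters left out ...]
0.107   0.0195]
scene section [321.3, 276.0] 0.52 [ 0.7814 -0.0545  0.0195]
scene slide_round [231.4, 253.0] 0.62 [ 0.5376 -0.1152  0.0195]
scene tip [240.5, 219.2] 0.88 [ 0.5667 -0.1105  0.148 ]
scene tip [273.2, 382.6] 0.87 [ 0.8732 -0.4463  0.148 ]
scene tip [274.7, 153.4] 0.56 [0.4643 0.222  0.148 ]
  purple 10 [237.8 254. ] [ 0.5545 -0.1086  0.0195]
side section [259.7, 237.3] 0.57 [ 0.5598 -0.1011  0.0195]
side slide_round [254.2, 237.7] 0.68 [ 0.5401 -0.0993  0.0195]
side slide_round [234.7, 217.1] 0.64 [0.4949 0.0383 0.0195]
side tip [364.3, 279.9] 0.81 [ 0.7456 -0.4842  0.148 ]
side tip [261.7, 211.1] 0.58 [ 0.5579 -0.1225  0.148 ]
side tip [185.6, 176.2] 0.52 [0.3269 0.1656 0.148 ]
```

View pics/c3.png

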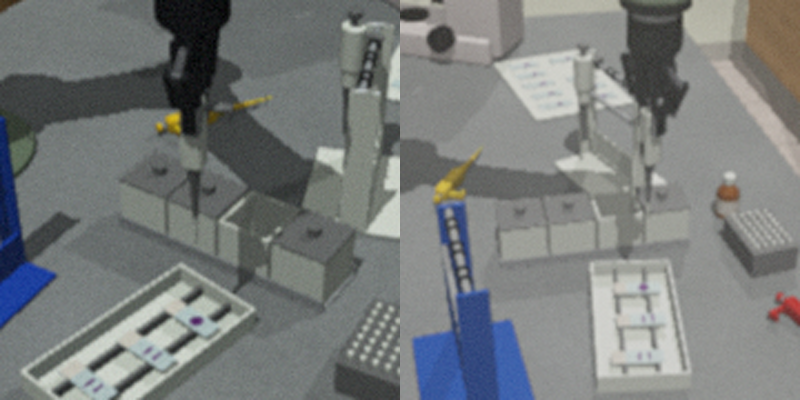

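Run:
```python
from h import *
np.set_printoptions(precision=4,suppress=True)
f=grab_frame("wrist")
def blob(im,roi,f):
    x0,y0,x1,y1=roi
    hsv=cv2.cvtColor(im,cv2.COLOR_BGR2HSV).astype(int);m=((hsv[...,0]>125)&(hsv[...,0]<165)&(hsv[...,1]>70)).astype(np.uint8)
    z=np.zeros_like(m);z[y0:y1,x0:x1]=m[y0:y1,x0:x1]
    k,l,st,ce=cv2.connectedComponentsWithStats(z);i=1+st[1:,4].argmax();return st[i],ce[i],w(f,*ce[i],.0195)
for nm,p,r,roi in [("w1",[.625,0,.231],[-3.14,0,1.571],(190,220,230,255)),("w2",[.5852,.1293,.3507],[-3.142,0,.351],(355,190,390,220)),("w3",[.5731,.2004,.2685],[3.141,.004,.349],(420,215,450,245))]:
    wf(f,{"position":p,"tool_rot":r}); print(nm,*blob(cv2.imread(f"pics/{nm}.png"),roi,f))
```

```text
w1 [205 233  10   8  68] [209.3676 236.4853] [ 0.5569 -0.109   0.0195]
w2 [368 203   7   7  39] [371.1282 205.8718] [ 0.5569 -0.1098  0.0195]
w3 [431 228   9   8  57] [435.0175 231.7368] [ 0.5566 -0.1097  0.0195]
```

```bash
python3 -m creep '[[[1,-0.002,-0.003,0.02,0,0,0],[1,0,0,0.03,0,0,0],[1,0,0,0.03,0,0,0],[1,0,0,0.015,0,0,0],[1,0,0,0,0,0,0],[1,0,0,0,0,0,0]]]'
cat > look.py <<'E'
from h import *
import sys
np.set_printoptions(precision=4,suppress=True)
s=observe();print(s["position"]);ray=[];ims=[]
for c in ["scene","side"]:
    f=grab_frame(c);R=np.array(f["R"]);o=-R.T@f["t"]
    for n in ["section","pipette"]:
        for d in tip_of(f,n)[:3]:
            u,v=d["position"]
            if 225<u<290 and 190<v<290: print(c,n,np.round([u,v,d["confidence"]],2),w(f,u,v,.0195 if n=="section" else .05))
            else: continue
            if n=="pipette": r=R.T@[(u-f["cx"])/f["fx"],(v-f["cy"])/f["fy"],1];ray.append((o,r/np.linalg.norm(r)))
    x,y=(205,200) if c=="scene" else (225,190)
    ims.append(cv2.resize(f["image"][y:y+75,x:x+65,::-1],(400,462),interpolation=2))
if len(ray)>1:
    A=[np.eye(3)-np.outer(r,r) for o,r in ray];print("tri",np.linalg.solve(sum(A),sum(a@o for a,(o,_) in zip(A,ray))))
cv2.imwrite(sys.argv[1],np.hstack(ims))
f=wf(grab_frame("wrist"),s)
for d in tip_of(f,"pipette")[:2]+tip_of(f,"section")[:1]:print("wrist",d["position"],d["confidence"],w(f,*d["position"],.05),w(f,*d["position"],.0195))
E
python3 look.py pics/c4.png
```

```text
clock: 8.85
position: [0.5571, -0.1089, 0.2062]
tool_rot: [3.141, -0.0, 0.349]
force: [0.3, -0.3, 0.1]
grip_width: 0.0254
finger_force: 59.0
[ 0.5571 -0.1089  0.2062]
scene section [238.3  252.8    0.61] [ 0.5528 -0.1039  0.0195]
scene pipette [239.9  248.8    0.72] [ 0.5667 -0.1153  0.05  ]
side section [263.  238.    0.6] [ 0.5704 -0.1073  0.0195]
side pipette [237.9  191.     0.54] [0.534  0.1756 0.05  ]
tri [ 0.5311 -0.0682  0.1112]
wrist [257.6, 174.5] 0.62 [ 0.5568 -0.111   0.05  ] [ 0.5491 -0.1139  0.0195]
wrist [255.9, 164.0] 0.6 [ 0.5676 -0.105   0.05  ] [ 0.561  -0.1073  0.0195]
```

View pics/c4.png

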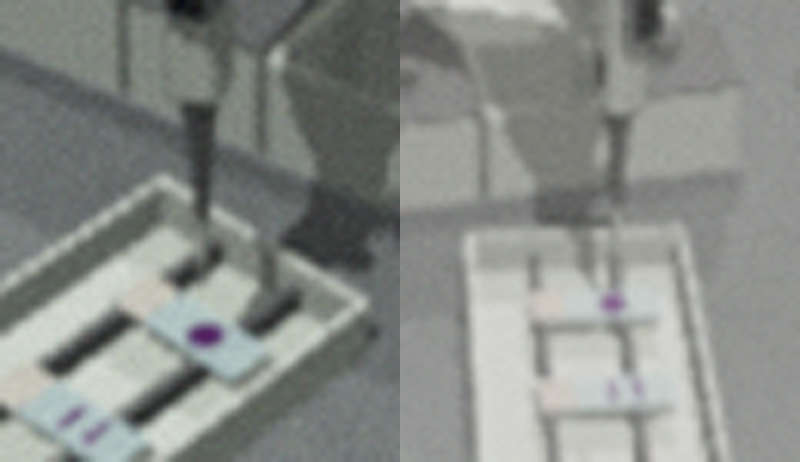

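Run:
```python
from h import *
np.set_printoptions(precision=2,suppress=True)
for c in ["scene","side"]:
    f=grab_frame(c);R=np.array(f["R"]);t=np.array(f["t"]);o=-R.T@t
    def pr(X): q=R@np.array(X)+t; return np.array([f["fx"]*q[0]/q[2]+f["cx"],f["fy"]*q[1]/q[2]+f["cy"]])
    x0,y0=(205,200) if c=="scene" else (225,190)
    k=np.array([6.154,6.16]); cr=lambda X:(pr(X)-[x0,y0])*k
    S=np.array([.5568,-.1095,0]); d=o-S; d[2]=0; d/=np.linalg.norm(d)
    print(c,"view dir",d[:2])
    for z in [.0195,.05,.075,.1,.157]: print(z,cr(S+[0,0,z]))
    for z in [.150,.157,.164]: print("handle bottom front",z,cr(S+[0,0,z]+.014*d))
    X=cloud(f).reshape(-1,3)
    m=(np.hypot(X[:,0]-.557,X[:,1]+.1095)<.035)&(X[:,2]>.02)&(X[:,2]<.19); 
    Y=X[m]
    for lo in np.arange(.03,.19,.01):
        q=Y[(Y[:,2]>=lo)&(Y[:,2]<lo+.01)]; print("%.2f"%lo,len(q),(q.mean(0)*1000).round(1) if len(q) else "")
```

```text
scene view dir [ 0.59 -0.81]
0.0195 [204.93 335.89]
0.05 [203.92 284.46]
0.075 [203.08 241.19]
0.1 [202.22 196.87]
0.157 [200.16  91.66]
handle bottom front 0.15 [200.84 126.08]
handle bottom front 0.157 [200.58 112.77]
handle bottom front 0.164 [200.31  99.38]
0.03 0 
0.04 0 
0.05 1 [ 553.4 -109.9   56.4]
0.06 6 [ 555.6 -110.4   65. ]
0.07 6 [ 556.  -110.6   75.9]
0.08 4 [ 556.5 -111.1   85.3]
0.09 9 [ 555.6 -111.9   95.3]
0.10 8 [ 555.8 -111.3  104.5]
0.11 7 [ 556.1 -112.   114.4]
0.12 10 [ 556.7 -112.5  125.3]
0.13 10 [ 556.3 -113.1  134.8]
0.14 14 [ 558.4 -113.8  144.8]
0.15 12 [ 557.  -115.8  153.8]
0.16 26 [ 560.4 -117.8  166. ]
0.17 35 [ 560.4 -118.4  175. ]
0.18 40 [ 560.6 -118.3  184.7]
side view dir [-0.26 -0.97]
0.0195 [211.89 301.06]
0.05 [213.3 259.1]
0.075 [214.49 223.93]
0.1 [215.7  188.02]
0.157 [218.55 103.29]
handle bottom front 0.15 [217.7  128.48]
handle bottom front 0.157 [218.06 117.79]
handle bottom front 0.164 [218.42 107.04]
0.03 0 
0.04 0 
0.05 1 [ 554.3 -109.    59.1]
0.06 3 [ 556.4 -109.4   64.9]
0.07 5 [ 554.9 -110.7   74.2]
0.08 4 [ 555.2 -110.1   83.7]
0.09 6 [ 554.6 -111.1   95.2]
0.10 3 [ 553.6 -111.6  105.6]
0.11 7 [ 555.3 -113.2  114.7]
0.12 7 [ 555.2 -112.7  124.5]
0.13 8 [ 554.8 -112.9  134.7]
0.14 9 [ 555.  -113.8  146.6]
0.15 7 [ 555.4 -116.1  155.4]
0.16 19 [ 552.3 -118.2  166. ]
0.17 21 [ 552.2 -118.3  174.8]
0.18 27 [ 554.3 -119.1  185.4]
```

Both views put the tip about 1 mm from the section centre, at z ≈ 0.049–0.054. I'll descend 23 mm.

```bash
python3 -m creep '[[[1,0,0,0.008,0,0,0],[1,0,0,0.008,0,0,0],[1,0,0,0.007,0,0,0],[1,0,0,0,0,0,0],[1,0,0,0,0,0,0],[1,0,0,0,0,0,0]]]'
python3 look.py pics/c5.png
```

```text
clock: 10.0
position: [0.557, -0.1089, 0.1829]
tool_rot: [3.141, -0.0, 0.349]
force: [-0.4, -0.1, -0.6]
grip_width: 0.0254
finger_force: 59.0
[ 0.557  -0.1089  0.1829]
scene section [236.7  254.4    0.63] [ 0.5529 -0.1115  0.0195]
scene pipette [242.3  251.7    0.77] [ 0.5785 -0.1209  0.05  ]
side section [261.1  238.     0.41] [ 0.5638 -0.1059  0.0195]
side pipette [262.   238.8    0.49] [ 0.5558 -0.1474  0.05  ]
tri [ 0.5651 -0.1044  0.022 ]
wrist [256.7, 174.4] 0.6 [ 0.5624 -0.1077  0.05  ] [ 0.5546 -0.1106  0.0195]
wrist [253.9, 173.5] 0.61 [ 0.5623 -0.1047  0.05  ] [ 0.5545 -0.1072  0.0195]
```

View pics/c5.png

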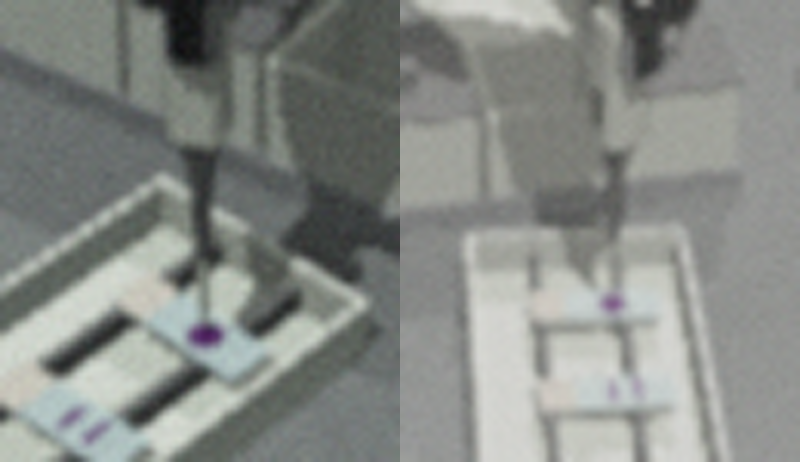

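The tip ends at about (205,322) in the scene crop, with the section centre at (205,335). That is about 7 mm above the slide and centred in both views, so I'm handing it in.

```bash
python3 -c "
from workcell import *
print(job_done())"
```

```text
the job is handed in; nothing more can be done
None
```

The job is handed in at about 10 s of the 53 s allowed: the gripper is holding the slim pipette upright and still, its tip about 1 mm from the round section's centre and about 7 mm above the slide by camera estimate; no verdict was returned.

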